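Clear the jacking place, jack up the granite plate and hold it

ROBOT

A 6-joint arm with a two-finger parallel gripper is mounted at the origin on a cart in front of the work surface, level with it; the furniture and walls round the work are solid. World frame = base frame: x ahead of the robot, y to its left, z up, the work surface at z = 0. Lengths are in m, angles in degrees, forces in N, time in s.
With the tool pointing down it reaches from about 0.375 to 0.9 m from the base axis. Payload 3.1 kg.
Tool frame: the origin (TCP) lies on the centre line of the jaws, within the pads' length; the fingertips stand 14 mm ahead of it and the grasp point (between the pads) lies 5 mm behind it; y points along the fingers, x is the direction in which the jaws open and shut, and the axes are right-handed (so a half turn about y gives the same grasp; the last joint's range is limited). The gripper opens to 87 mm and grips with 3 to 60 N. Pads are 19 mm wide; open, the fingers measure 117 mm over their backs; the gripper's body (75 mm by 190 mm) begins 51 mm behind the grasp point.
Start: joints at [60.189, 30.224, 82.088, -0, 67.689, -10.227], TCP at [0.209, 0.589, 0.237] pointing down, gripper open.
Joint ranges: [-176.69, 176.69], [-43.24, 126.21], [12.49, 139.97], [-82, 262], [0, 151.66], [-163.58, 163.58]. Speed limits (degrees/s): [159.86, 159.86, 180, 180, 180, 180].

INTERFACE

Orientations are given as a 3x3 rotation matrix whose columns are the frame's x, y, z axes.
In Python, from rig import bot gives the robot as it stands.
- The arm moves only by the tool jog_arm, never from a script. Its argument "rows" is a list that holds one entry, the list of rows, each a list of 6 numbers: the shift along the tool's x, y, z in m, then the turn, a rotation vector about the tool's x, y, z in degrees. A call has 1 to 8 rows; each row shifts and turns the commanded pose from where the row before left it, along the tool's axes as they then stand; what a row does not reach is not made up. A row lasts 1/10 s, in which the tool goes at most 50 mm and 8.59 degrees, less where a joint would pass 70% of its speed; a pose out of reach is approached as far as the arm can. A call is refused whole if a number of a shift passes 0.05 or a number of a turn 8.59, either way. A call with a gripper value outside its range is refused whole. "jaw" is the finger opening in m, from 0 to 0.087, set as the call begins (left out, the last holds). The fingers move at their own pace and stop on an object; the grip force is fixed at half the most. Time passes only in rows, so rows that do not move let the fingers close. It gives the time, the measured TCP pose, the force and the opening at its end, in the units of the state.
- bot.read_state(): the state, without advancing time (a new reading comes with each control period).
- bot.capture(name): name is "scene" or "top" or "wrist"; returns (picture, depth): 400x640x3 uint8, red, green, blue; 400x640 float32, m along the optical axis (not along the pixel's ray), 0 where there is no reading.
- bot.camera_params(name): a dict with "fov_y" (degrees; the focal length in pixels is half the picture's height over the tangent of half this angle, whatever the lens; pixels are square), "cx", "cy" (the principal point, pixels), "xyz" and "attitude" of the camera in the world. Camera axes: x right, y down, z forward; pixel columns grow to the right and rows downward; lengths in m; the calibration is good to about 2 mm. A picture is of the moment at which its call begins: read the wrist's pose just before it. camera_params takes no time and is no camera call; for the wrist camera it gives the pose at the moment of the call.
- bot.hand_in(): hands the job in, once; it reports no verdict.
Trained networks look in the newest picture that a camera, given by its name, has taken for a name from the list of things; names that differ only in an ending like _2 or _b are one class to them, and where a whole thing is asked for, a point or a joint stands for the part that bears it (a point fixed in the world has none). Each returns a list of dicts, best first, with "conf" (0 to 1); they miss things now and then, are a little off and sometimes report something else, mostly with a low value. They report only what shows in the picture. A call takes as long as a camera call. They do not tell look-alikes from the thing itself.
- bot.silhouettes(camera, target): "mask" (400x640 bool, what is visible of it).
- bot.landmark_of(camera, target): "xyz" ([x, y, z] in m, in world coordinates, good to about 4 mm: a listed point, or the origin of a listed thing).
The state is a dict: "time_s": time; "joint_positions": joint angles; "qvel": joint speeds; "tau": joint torques, N m; "position": TCP position; "tcp_rot": TCP orientation; "force": force on the tool from outside, world axes, zero at the start; "moment": the same for the moment, N m; "opening": opening from 0.0 (shut) to 1.0 (fully open).
Only numpy, scipy, OpenCV 4.12 (cv2) and the standard library are available. Lean on these libraries where they do the work, as an engineer would, in place of code of your own. Each camera call takes 0.05 s, during which the arm holds its last target. There are 200 camera calls.

TASK

The front feet of the granite surface plate are to be re-shimmed. Take the bench brush out of the blue dustpan, sweep the three resin cut-offs in front of the plate into the pan with it and set the brush down out of the way; then stand the red lever jack flat on the bench with its round saddle centred under the black spot of the yellow lift lug. Pump the treadle once to bed the saddle in, easing the plate back down without dropping it and letting the treadle come right up, then press the treadle all the way down and finish like that, holding it down with the gripper (the jack has no catch) so that the front feet stay clear of the bench; never push the plate itself with the robot, and leave the other things where they are.

Things in the scene. Friction and masses are not known exactly. Their poses are not given: they have to be found in the camera images.
- brush_grip (a point): Loose bench brush, 0.14 kg, standing in the dustpan on its bristles, 48 mm high: wooden block 120 x 32 x 18 mm on 30 mm of stiff black bristles (114 x 32 mm), round handle from the block's -x end to 165 mm from this point. Point: middle of the block, 38 mm above the bristle tips; x away from the handle, z up. Grasp across the 32 mm (y).
- stub_1: tan stepped resin cut-off, 24 x 18 x 16 mm, 12 g, loose; origin at the centre of its underside
- stub_2: grey resin cut-off, a 20 mm round post 16 mm high with a lower block on one side, 27 mm long, 12 g, loose; origin at the centre of the post's underside
- stub_3: tan resin block cut-off, 22 x 17 x 15 mm, 12 g, loose; origin at the centre of its underside
- pan: blue dustpan, fixed, 150 (x) x 125 mm (y); origin in the middle of its footprint on the mat. Its mouth is the whole side at y = -62 mm; the floor ramps up to 4 mm in the first 36 mm, then is flat, 3 mm high. Side walls 4 mm thick, 12 mm high at the mouth, then 26; back wall 32 mm high at y = +62 mm. The mat is free round world x = 0.475, y = 0.425 m; tray stack, 140 mm high, from x = 0.56.
- surface_plate: dark granite plate, 5.2 kg, 160 (x) x 240 (y) x 50 mm. Plate down: origin on the thin mat (z = 1.6 mm; bare steel, z = 0, right of y = 38 mm) straight below the lift point; x runs in under the plate, y left along its front face (x = 20 mm). Underside 48, top 98 mm up. Pivots on rear feet (x = 160 mm). Cut-offs start at x = -130 to -70, y = -30 to 60; the pan near x = -100, y = 157, mouth to -y.
- lift_point (a point): the lift point: centre of the underside of the yellow lug on the plate's front face, under the lug's black spot. The lug is 60 mm wide, sticks out to 18 mm in front of this point (and 20 mm behind it is the face), 8 mm thick, underside 48 mm above the bench when the plate is down.
- front_foot (a point): centre of the underside of the plate's left front levelling foot, at x = 40, y = 95 mm of the plate; z = 2 mm when the plate is down, 8 mm when the lug is 8 mm up, about 11 mm with the jack treadle fully down
- jack: loose red lever jack, 0.7 to 1 kg. Origin under the base on its centre line; x to the saddle end. Base 180 x 60 x 6 mm (x = -100 to 80); two cheeks 44 mm over their outsides, 49 mm high, x = -70 to 30; between them a steel rocker on a pivot at x = 10, z = 34 mm, round saddle at its +x end, black rubber treadle at its -x end.
- jack_grip (a point): on the jack, mid between the cheeks, 30 mm above the underside, at x = -30 mm: grasp across the cheeks (y, 44 mm) here; axes as the jack
- saddle_top (a point): centre of the top of the jack's saddle, a rubber-faced disc 34 mm across that tilts freely; with the treadle up it is 65 mm ahead (+x) of the jack's origin (95 mm ahead of the grip point) and 42 mm high, 6 mm below the lug; fully down it rises 18 mm
- treadle_top (a point): centre of the top of the treadle, a flat rubber pad 60 mm long (x) and 34 mm wide (y); with the treadle up it is 129 mm behind the jack's origin (-x) and 86 mm high; it swings about the pivot and fully down it is 138 mm behind and 37 mm high
- rocker (a joint): rad the treadle has been pressed: 0 fully up (a return spring holds it there), 0.34 fully down at its stop. The saddle meets the lug at about 0.10; from there pressing takes about 9 to 13 N. Nothing locks it: it rises when let go.
- putty_tub: bystander, tub with dark blue lid, 67 mm across, 48 mm high; origin under its centre
- test_block: bystander, ground steel block with holes, 40 x 50 x 25 mm; origin under its centre
- probe_tool: bystander, white-handled hook probe, 125 mm long; origin under its centre
- arch_model_1: bystander, tan printed arch model, 57 x 66 x 21 mm; origin under its centre
- arch_model_2: bystander, grey printed arch model, 57 x 66 x 21 mm; origin under its centre
Things that resemble listed ones, but are neither listed nor needed, are in the scene too. Several things look just like the pan: the one meant starts nearest to the robot's base.

How it is judged:
By the outcome, as a careful person would: the job done as asked, in the order asked, and still so for the second after the job is handed in, while the arm keeps its last pose, push and grip.
It also fails if it takes over 69 s, if anything falls off the work surface, if the arm or the gripper's body presses on something with over 40 N, if the wrist force passes 120 N, or if a joint passes its speed limit or range.

## Working session

There is one attempt and no reset: what is moved stays moved. The work goes in short steps, Python scripts to look and compute and a tool call to move; the robot and the scene stay as the last step left them, time stands still between calls to the robot, and variables do not carry over. Pictures are saved under pics/ and viewed, about 8 in all and at most 12, crops included, and the job is handed in when it is done.

Besides the shell and the picture viewer there is one more tool, called after "Emit:" by a JSON object that holds its "method" and its "body", one argument or row to a line. jog_arm: Moves the arm, as the interface text tells. Its arguments: {"type":"object","properties":{"rows":{"type":"array","items":{"type":"array","items":{"type":"array","items":{"type":"number"}}}},"jaw":{"type":"number"}},"required":["rows"]}

```bash
mkdir -p pics; ls
cat > h.py <<'E'
import numpy as np,cv2
from rig import bot
def proj(cam,uv,d):
    p=bot.camera_params(cam);f=200/np.tan(np.radians(p["fov_y"]/2))
    R=np.array(p["attitude"]);u,v=uv
    return np.array(p["xyz"])+R@(np.array([(u-p["cx"])/f,(v-p["cy"])/f,1])*d)
def pix(cam,X):
    p=bot.camera_params(cam);f=200/np.tan(np.radians(p["fov_y"]/2))
    c=np.array(p["attitude"]).T@(np.array(X)-p["xyz"]);return np.array([p["cx"]+f*c[0]/c[2],p["cy"]+f*c[1]/c[2]])
def cloud(cam,d):
    p=bot.camera_params(cam);f=200/np.tan(np.radians(p["fov_y"]/2))
    v,u=np.mgrid[:400,:640];c=np.stack([(u-p["cx"])/f*d,(v-p["cy"])/f*d,d],-1)
    return c@np.array(p["attitude"]).T+p["xyz"]
def save(n,im): cv2.imwrite(f"pics/{n}.png",im[...,::-1])
E
python3 - <<'E'
from h import *
np.set_printoptions(precision=4,suppress=True)
for c in("scene","top"):
    im,d=bot.capture(c);save(c,im);np.savez(c,im=im,d=d);p=bot.camera_params(c);print(c,p["xyz"],p["fov_y"])
    print(np.array(p["attitude"]))
for t in "brush_grip stub_1 stub_2 stub_3 pan surface_plate lift_point front_foot jack jack_grip saddle_top treadle_top putty_tub test_block probe_tool arch_model_1".split():
    for r in bot.landmark_of("top",t): 
        print(t,r["conf"],np.array(r["xyz"]),pix("top",r["xyz"]).round())
print(bot.read_state())
E
```

```text
pics
scene [-0.0643 -0.457   1.1603] 51.418277806559175
[[ 0.7364 -0.5236  0.4285]
 [-0.6764 -0.557   0.4819]
 [-0.0136 -0.6447 -0.7643]]
top [-0.3245  0.3951  1.8128] 45.747462702081954
[[-0.1988 -0.8759  0.4397]
 [-0.98    0.1811 -0.0822]
 [-0.0076 -0.4473 -0.8944]]
brush_grip 0.78 [0.5529 0.2545 0.0402] [320. 196.]
stub_1 0.58 [ 0.6226 -0.0961  0.0413] [397. 167.]
stub_1 0.56 [0.5681 0.162  0.0018] [341. 193.]
stub_1 0.54 [0.5735 0.0769 0.0033] [360. 188.]
stub_1 0.35 [0.5693 0.1126 0.0026] [352. 191.]
stub_2 0.58 [ 0.6226 -0.0961  0.0413] [397. 167.]
stub_2 0.56 [0.5681 0.162  0.0018] [341. 193.]
stub_2 0.54 [0.5735 0.0769 0.0033] [360. 188.]
stub_2 0.35 [0.5693 0.1126 0.0026] [352. 191.]
stub_3 0.58 [ 0.6226 -0.0961  0.0413] [397. 167.]
stub_3 0.56 [0.5681 0.162  0.0018] [341. 193.]
stub_3 0.54 [0.5735 0.0769 0.0033] [360. 188.]
stub_3 0.35 [0.5693 0.1126 0.0026] [352. 191.]
pan 0.84 [0.4513 0.7283 0.0011] [211. 243.]
pan 0.83 [0.5547 0.2594 0.0019] [319. 200.]
pan 0.58 [ 0.5218 -0.1066  0.0316] [405. 188.]
pan 0.25 [0.5772 0.0747 0.0036] [360. 188.]
surface_plate 0.8 [0.6465 0.
[... 501 characters left out ...]
e_tool 0.22 [ 0.4006 -0.0441  0.0004] [398. 220.]
arch_model_1 0.65 [ 0.4005 -0.0461  0.0025] [398. 219.]
arch_model_1 0.64 [ 0.3629  0.0198 -0.0007] [385. 231.]
{'time_s': 0.9, 'joint_positions': array([ 60.1895,  30.2236,  82.0874,  -0.0018,  67.6881, -10.2288]), 'qvel': array([-0.0454,  0.071 ,  0.0168, -0.1107, -0.0494, -0.1005]), 'tau': array([  0.0007, -43.9992, -17.6988,   0.0635,   0.0503,  -0.    ]), 'position': array([0.2095, 0.5888, 0.2365]), 'tcp_rot': array([[ 0.3351,  0.    , -0.9422],
       [ 0.9422, -0.    ,  0.3351],
       [ 0.    , -1.    , -0.    ]]), 'force': array([ 1.312 , -0.2009,  0.03  ]), 'moment': array([-0.0336,  0.0557,  0.0244]), 'opening': 0.9958205479687766}
```

View images.

View pics/scene.png

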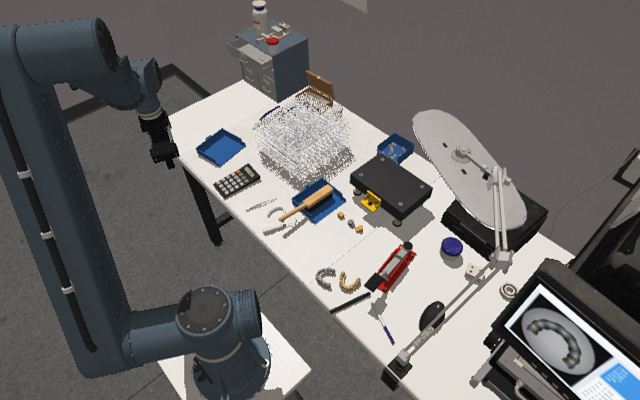

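Run:
```python
from h import *
im=np.load("top.npz")["im"]
c=im[110:290,190:490];save("topc",cv2.resize(c,(800,480),interpolation=cv2.INTER_CUBIC))
```

```text
(no output)
```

View pics/topc.png

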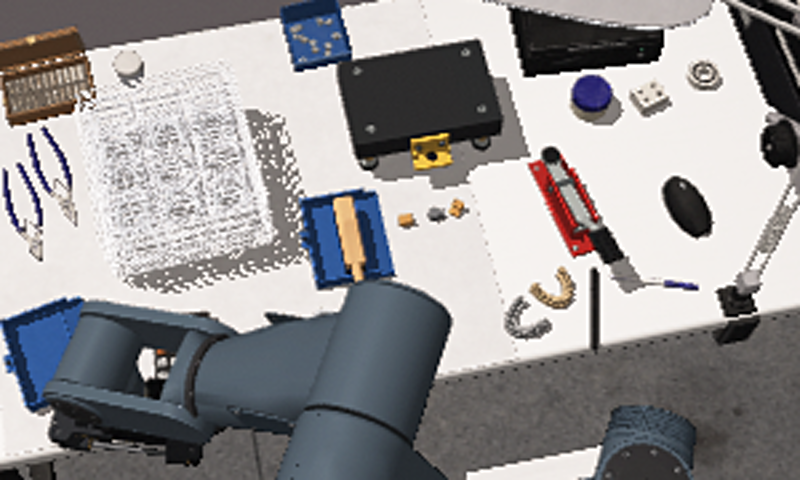

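Run:
```python
from h import *
np.set_printoptions(precision=4,suppress=True)
d=np.load("scene.npz")["d"];C=cloud("scene",d);im=np.load("scene.npz")["im"]
bot.capture("scene")
for t in "brush_grip stub_1 pan surface_plate lift_point front_foot jack jack_grip saddle_top treadle_top arch_model_1 probe_tool".split():
    for r in bot.landmark_of("scene",t): 
        if r["conf"]>.3: print(t,r["conf"],np.array(r["xyz"]),pix("scene",r["xyz"]).round())
def an(m,zlo,zhi,n):
    P=C[m];P=P[(P[:,2]>zlo)&(P[:,2]<zhi)]
    r=cv2.minAreaRect((P[:,:2]*1000).astype(np.float32));print(n,len(P),r,"median z",np.median(P[:,2]))
for t,zl,zh in(("brush_grip",.035,.06),("surface_plate",.09,.11),("jack",.0,.2),("stub_1",.005,.03),("pan",-.01,.04)):
    for r in bot.silhouettes("scene",t):
        if r["conf"]>.3: an(r["mask"],zl,zh,t+str(r["conf"]))
# heights map of neighbourhood
P=C.reshape(-1,3);P=P[(P[:,0]>.3)&(P[:,0]<.75)&(P[:,1]>.28)&(P[:,1]<.62)&(d.ravel()>0)]
H=np.full((23,17),-1.)
for x,y,z in P:
    i,j=int((x-.3)/.02),int((y-.28)/.02);H[i,j]=max(H[i,j],z)
print("rows x .30.. cols y .28.. (mm)")
for i in range(23): print(round(.3+.02*i,2),(H[i]*1000).round().astype(int))
```

```text
brush_grip 0.86 [0.5475 0.2546 0.0465] [317. 196.]
brush_grip 0.69 [ 0.5582 -0.0965 -0.0034] [394. 265.]
stub_1 0.41 [0.5733 0.0758 0.0058] [358. 229.]
stub_1 0.37 [0.5701 0.112  0.0028] [350. 223.]
stub_1 0.35 [ 0.568   0.157  -0.0009] [341. 217.]
pan 0.84 [0.5568 0.2531 0.0042] [320. 202.]
surface_plate 0.86 [0.6444 0.1007 0.0031] [367. 213.]
front_foot 0.6 [0.6837 0.1958 0.0038] [356. 192.]
jack 0.75 [ 0.5565 -0.0971 -0.0024] [393. 265.]
jack_grip 0.96 [ 0.5238 -0.1086  0.0271] [390. 269.]
saddle_top 0.67 [ 0.6209 -0.0933  0.0478] [408. 244.]
treadle_top 0.86 [ 0.4258 -0.1221  0.0852] [374. 282.]
arch_model_1 0.66 [0.3642 0.023  0.002 ] [324. 277.]
probe_tool 0.69 [ 0.3883  0.2699 -0.0011] [280. 226.]
brush_grip0.8 387 ((493.91693115234375, 251.92791748046875), (34.623329162597656, 227.5447235107422), 89.4278564453125) median z 0.051454163344551995
surface_plate0.93 2514 ((742.1895751953125, 98.02881622314453), (171.82452392578125, 244.36932373046875), 0.22812733054161072) median z 0.09915805701077629
surface_plate0.75 0 ((0.0, 0.0), (0.0, 0.0), 0.0) median z nan
jack0.78 1121 ((5
[... 1708 characters left out ...]
4 -1000     8   141   142   133     2   141   141   130   136
   144   136   111   134   143]
0.62 [   28    35 -1000     7   141   141   147   145   146   144   145   143
   141   144   143   142   138]
0.64 [    6     9     5     6   144   143   141   140   139   139   137   125
   141   142   118 -1000   138]
0.66 [  5   6   4   7 141 143  11   3 140 139 109  22 138 143 117 119 141]
0.68 [  7   6   9   7 140 140 143 139 146 141 143 140 141 147 143 142 139]
0.7 [  4   5   5   5 141 139 140 143 139 142 131 138 141 141  97  99 142]
0.72 [  6   6   9   3  87 143 138   6  80 141 135   5 139 140 119 106 145]
0.74 [  5   5   5   4  44 141 138   3 147 142 138 134 134 142 144 141 140]
  return _methods._mean(a, axis=axis, dtype=dtype,
  ret = ret.dtype.type(ret / rcount)
```

Emit:
{"method": "jog_arm", "body": {
  "rows": [
    [[0,0,0,0,-6.53,0],[0,0,0,0,-6.53,0],[0,0,0,0,-6.53,0],[-0.02,0,-0.02,0,0,0],[-0.03,0,-0.03,0,0,0],[-0.03,0,-0.03,0,0,0],[-0.03,0,-0.03,0,0,0],[-0.03,0,-0.03,0,0,0]]
  ]
}}

```text
time_s: 2.6
position: [0.3505, 0.4477, 0.2367]
tcp_rot: [[-0.001, 0.0, -1.0], [1.0, 0.0, -0.001], [0.0, -1.0, -0.0]]
force: [0.4, 0.8, 0.5]
opening: 1.0
```

Emit:
{"method": "jog_arm", "body": {
  "rows": [
    [[-0.03,0,-0.03,0,0,0],[-0.03,0,-0.03,0,0,0],[-0.03,0,-0.03,0,0,0],[-0.03,0,-0.03,0,0,0],[-0.03,0,-0.03,0,0,0],[-0.03,0,-0.02,0,0,0],[-0.02,0,0,0,0,0],[0,0,0,0,0,0]]
  ]
}}

```text
time_s: 3.4
position: [0.5202, 0.2463, 0.2364]
tcp_rot: [[0.004, -0.001, -1.0], [1.0, -0.001, 0.004], [-0.001, -1.0, 0.001]]
force: [0.1, 0.5, 1.0]
opening: 0.998
```

```bash
cat >> h.py <<'E'
def st():
    s=bot.read_state();print("t",round(s["time_s"],2),"p",s["position"].round(4),"F",np.round(s["force"],1),"op",round(s["opening"]*87,1));print(np.round(s["tcp_rot"],3).tolist(),s["joint_positions"].round(0));return s
E
python3 - <<'E'
from h import *
st();p=bot.camera_params("wrist");print(p)
im,d=bot.capture("wrist");np.savez("w1",im=im,d=d);save("w1",im)
for t in "brush_grip pan stub_1".split():
    for r in bot.landmark_of("wrist",t): print(t,r["conf"],np.array(r["xyz"]).round(4),pix("wrist",r["xyz"]).round())
C=cloud("wrist",d)
for r in bot.silhouettes("wrist","brush_grip")[:1]:
    P=C[r["mask"]];P=P[P[:,2]>.04];print(cv2.minAreaRect((P[:,:2]*1000).astype(np.float32)),np.median(P[:,2]))
E
```

```text
t 3.4 p [0.5202 0.2463 0.2364] F [0.1 0.5 1. ] op 86.8
[[0.004, -0.001, -1.0], [1.0, -0.001, 0.004], [-0.001, -1.0, 0.001]] [ 14.  26.  89.  -0.  64. -76.]
{'fov_y': 71.24800888057972, 'cx': 323.77747789521294, 'cy': 204.9647957973424, 'xyz': array([0.44777222, 0.24636284, 0.38479739]), 'attitude': array([[ 4.48527549e-03,  9.64920986e-01,  2.62502139e-01],
       [ 9.99989513e-01, -4.08520820e-03, -2.06979391e-03],
       [-9.24811685e-04,  2.62508670e-01, -9.64929191e-01]])}
brush_grip 0.65 [0.5498 0.2538 0.042 ] [328. 212.]
pan 0.58 [0.5549 0.2587 0.0039] [330. 208.]
pan 0.28 [0.5521 0.2512 0.0398] [325. 213.]
stub_1 0.68 [0.5683 0.1063 0.0018] [224. 216.]
stub_1 0.52 [0.5685 0.0756 0.0007] [203. 216.]
stub_1 0.46 [ 0.5668  0.1597 -0.0023] [262. 215.]
((490.2623291015625, 257.3879089355469), (32.04036331176758, 230.9611358642578), 89.5837631225586) 0.05329301914015633
```

View pics/w1.png

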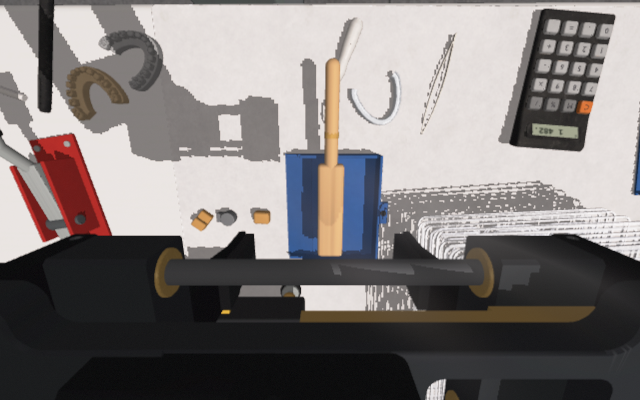

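Emit:
{"method": "jog_arm", "body": {
  "rows": [
    [[0.006,0.03,-0.0295,0,0,0],[0,0.035,0,0,0,0],[0,0.035,0,0,0,0],[0,0.03,0,0,0,0],[0,0.02,0,0,0,0],[0,0,0,0,0,0]]
  ],
  "jaw": 0.06
}}

```text
time_s: 4.25
position: [0.5463, 0.2555, 0.0835]
tcp_rot: [[-0.002, -0.007, -1.0], [1.0, -0.002, -0.002], [-0.002, -1.0, 0.007]]
force: [-0.4, -0.8, 1.0]
opening: 0.694
```

Emit:
{"method": "jog_arm", "body": {
  "rows": [
    [[0,0.02,0,0,0,0],[0,0.015,0,0,0,0],[0,0.0095,0,0,0,0],[0,0,0,0,0,0],[0,0,0,0,0,0]]
  ]
}}

```text
time_s: 4.75
position: [0.5493, 0.2551, 0.0425]
tcp_rot: [[-0.0, 0.001, -1.0], [1.0, 0.0, -0.0], [0.0, -1.0, -0.001]]
force: [0.3, 0.2, 1.0]
opening: 0.691
```

Emit:
{"method": "jog_arm", "body": {
  "rows": [
    [[0,0,0,0,0,0],[0,0,0,0,0,0],[0,0,0,0,0,0],[0,0,0,0,0,0],[0,0,0,0,0,0]]
  ],
  "jaw": 0
}}

```text
time_s: 5.25
position: [0.5491, 0.2548, 0.0423]
tcp_rot: [[-0.0, 0.0, -1.0], [1.0, -0.0, -0.0], [-0.0, -1.0, -0.0]]
force: [-1.0, 0.1, 1.5]
opening: 0.368
```

Emit:
{"method": "jog_arm", "body": {
  "rows": [
    [[0,-0.02,0,0,0,0],[0,-0.03,-0.005,0,0,0],[-0.03,0,0,0,0,0],[-0.04,0,0,0,0,0],[-0.045,0,0,0,0,0],[-0.045,0,0,0,0,0],[-0.035,0.01,0,0,0,0],[-0.027,0.02,0,0,0,0]]
  ]
}}

```text
time_s: 6.05
position: [0.5553, 0.0305, 0.063]
tcp_rot: [[0.001, 0.004, -1.0], [1.0, -0.001, 0.001], [-0.001, -1.0, -0.004]]
force: [-0.6, 0.1, -1.5]
opening: 0.364
```

Emit:
{"method": "jog_arm", "body": {
  "rows": [
    [[0,0.01,0,0,0,0],[0,0.005,0,0,0,0],[0,0.003,0,0,0,0],[0,0,0,0,0,0]]
  ]
}}

```text
time_s: 6.45
position: [0.5538, 0.0341, 0.0439]
tcp_rot: [[-0.002, -0.0, -1.0], [1.0, 0.0, -0.002], [0.0, -1.0, 0.0]]
force: [0.6, -1.1, -0.3]
opening: 0.366
```

Run:
```python
from h import *
st()
im,d=bot.capture("wrist");save("w2",im[:300])
for t in "brush_grip pan stub_1 surface_plate".split():
    for r in bot.landmark_of("wrist",t): print(t,r["conf"],np.array(r["xyz"]).round(4),pix("wrist",r["xyz"]).round())
```

```text
t 6.45 p [0.5538 0.0341 0.0439] F [ 0.6 -1.1 -0.3] op 31.8
[[-0.002, -0.0, -1.0], [1.0, 0.0, -0.002], [0.0, -1.0, 0.0]] [ -8.  42. 100.   0.  38. -98.]
brush_grip 0.57 [0.5568 0.032  0.0451] [321. 263.]
pan 0.95 [0.555  0.2573 0.0083] [640. 236.]
stub_1 0.66 [ 0.5678  0.1567 -0.0011] [488. 247.]
surface_plate 0.24 [0.5574 0.0339 0.0427] [325. 261.]
```

View pics/w2.png

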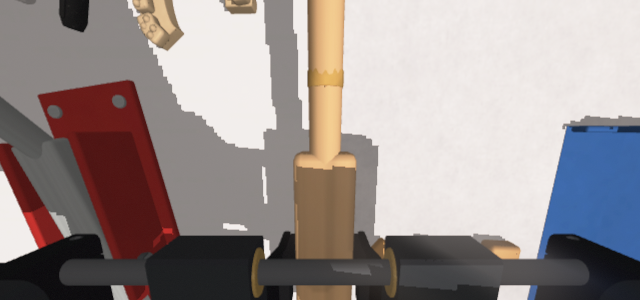

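Emit:
{"method": "jog_arm", "body": {
  "rows": [
    [[0,0.0035,0,0,0,0],[0.01,0,0,0,0,0],[0.015,0,0,0,0,0],[0.018,0,0,0,0,0],[0.018,0,0,0,0,0],[0.018,0,0,0,0,0],[0.018,0,0,0,0,0],[0.018,0,0,0,0,0]]
  ]
}}

```text
time_s: 7.5
position: [0.5535, 0.1499, 0.0405]
tcp_rot: [[-0.001, -0.0, -1.0], [1.0, 0.0, -0.001], [0.0, -1.0, 0.0]]
force: [-0.1, 0.2, -1.4]
opening: 0.366
```

Emit:
{"method": "jog_arm", "body": {
  "rows": [
    [[0.018,0,0,0,0,0],[0.012,-0.0005,0,0,0,0],[0.012,-0.0015,0,0,0,0],[0.012,-0.0015,0,0,0,0],[0.012,-0.0015,0,0,0,0],[0.012,-0.0005,0,0,0,0],[0.01,0,0,0,0,0],[0,0,0,0,0,0]]
  ]
}}

```text
time_s: 8.3
position: [0.5541, 0.2373, 0.0461]
tcp_rot: [[-0.001, 0.001, -1.0], [1.0, 0.0, -0.001], [0.0, -1.0, -0.001]]
force: [-0.4, 0.3, -1.1]
opening: 0.365
```

Run:
```python
from h import *
st()
a,d=bot.capture("wrist");b,_=bot.capture("scene")
save("w3",np.vstack([a[40:300],cv2.resize(b[150:250,250:410],(640,400),interpolation=cv2.INTER_CUBIC)[:330]]))
for c in("wrist","scene"):
    for r in bot.landmark_of(c,"stub_1"): print(c,r["conf"],np.array(r["xyz"]).round(4))
```

```text
t 8.3 p [0.5541 0.2373 0.0461] F [-0.4  0.3 -1.1] op 31.8
[[-0.001, 0.001, -1.0], [1.0, 0.0, -0.001], [0.0, -1.0, -0.001]] [ 13.  44.  93.   0.  43. -78.]
wrist 0.72 [0.5618 0.2625 0.0045]
wrist 0.57 [0.5781 0.2751 0.0052]
scene 0.52 [0.5671 0.2997 0.0019]
```

View pics/w3.png

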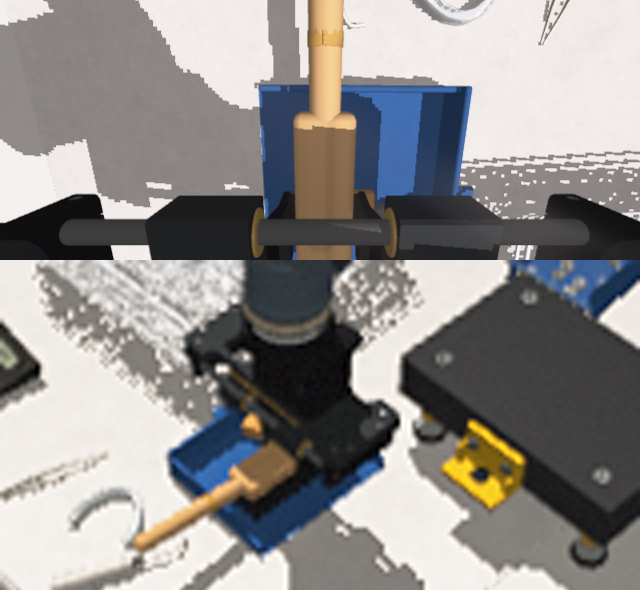

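Emit:
{"method": "jog_arm", "body": {
  "rows": [
    [[0,-0.02,0,0,0,0],[0,-0.035,0,0,0,0],[0,-0.025,0.02,0,0,0],[0.02,0,0.03,0,0,0],[0.04,0,0.029,0,0,0],[0.045,0,0,0,0,0],[0.045,0,0,0,0,0],[0.032,0.02,0,0,0,0]]
  ]
}}

```text
time_s: 9.3
position: [0.477, 0.4213, 0.1088]
tcp_rot: [[-0.001, 0.007, -1.0], [1.0, 0.005, -0.001], [0.005, -1.0, -0.007]]
force: [1.8, 0.6, -1.1]
opening: 0.367
```

Emit:
{"method": "jog_arm", "body": {
  "rows": [
    [[0,0.03,0,0,0,0],[0,0.02,0,0,0,0],[0,0.01,0,0,0,0],[0,0.004,0,0,0,0],[0,0.002,0,0,0,0],[0,0,0,0,0,0],[0,0,0,0,0,0]]
  ]
}}

```text
time_s: 10.0
position: [0.4758, 0.418, 0.0412]
tcp_rot: [[0.0, 0.002, -1.0], [1.0, 0.001, 0.0], [0.001, -1.0, -0.002]]
force: [-0.3, -1.0, -0.8]
opening: 0.37
```

Run:
```python
from h import *
st()
for c in("wrist","scene","top"):
    a,d=bot.capture(c)
    for t in("stub_1","brush_grip","pan","lift_point","front_foot"):
        for r in bot.landmark_of(c,t): 
            if r["conf"]>.3:print(c,t,r["conf"],np.array(r["xyz"]).round(4))
    if c!="wrist":
        C=cloud(c,d);X=C[...,0];Y=C[...,1]
        m=(C[...,2]>.085)&(C[...,2]<.112)&(X>.6)&(X<.87)&(Y>-.06)&(Y<.26)
        print(c,cv2.minAreaRect((C[m][:,:2]*1000).astype(np.float32)))
    if c=="scene": save("s2",cv2.resize(a[140:260,200:420],(800,436),interpolation=cv2.INTER_CUBIC))
```

```text
t 10.0 p [0.4758 0.418  0.0412] F [-0.3 -1.  -0.8] op 32.2
[[0.0, 0.002, -1.0], [1.0, 0.001, 0.0], [0.001, -1.0, -0.002]] [ 31.  46.  88.   0.  46. -59.]
wrist brush_grip 0.95 [0.4793 0.4176 0.0402]
wrist pan 0.66 [0.5526 0.2561 0.0057]
scene stub_1 0.52 [0.5833 0.282  0.0045]
scene stub_1 0.37 [0.5644 0.2629 0.0055]
scene stub_1 0.37 [0.5651 0.3012 0.0041]
scene brush_grip 0.6 [0.4724 0.4198 0.0409]
scene pan 0.88 [0.4548 0.7293 0.0052]
scene pan 0.57 [0.5546 0.2532 0.0037]
scene pan 0.54 [0.5614 0.266  0.0057]
scene lift_point 0.81 [0.6464 0.0977 0.0514]
scene lift_point 0.58 [ 0.5259 -0.1052  0.0304]
scene front_foot 0.66 [0.6842 0.1971 0.0016]
scene ((742.4745483398438, 98.19632720947266), (170.9495849609375, 242.3362274169922), 0.4398981034755707)
top stub_1 0.53 [0.5668 0.2656 0.0102]
top pan 0.87 [0.5546 0.2573 0.0046]
top pan 0.81 [0.45   0.7262 0.0027]
top lift_point 0.76 [0.6432 0.1003 0.052 ]
top ((741.6240234375, 100.55553436279297), (241.7220001220703, 177.92538452148438), 89.62596130371094)
```

View pics/s2.png

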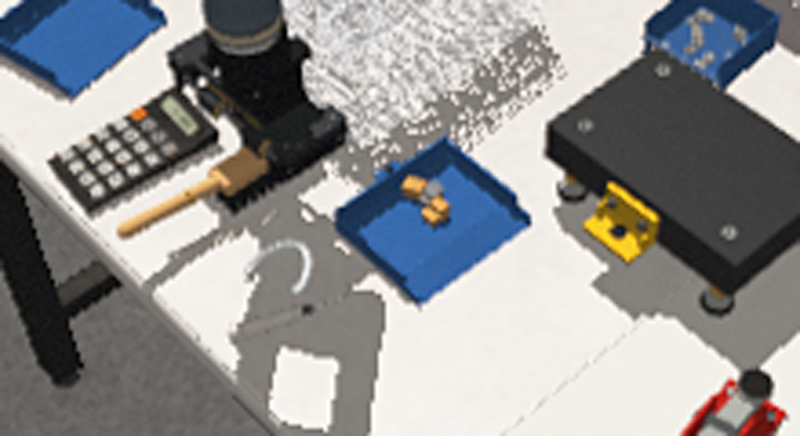

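Emit:
{"method": "jog_arm", "body": {
  "rows": [
    [[0,0.001,0,0,0,0],[0,0,0,0,0,0],[0,0,0,0,0,0],[0,-0.02,0,0,0,0],[0,-0.04,0,0,0,0],[0,-0.045,0,0,0,0],[0,-0.045,0,0,0,0],[-0.02,-0.04,0,0,0,0]]
  ],
  "jaw": 0.06
}}

```text
time_s: 11.7
position: [0.4754, 0.3996, 0.2317]
tcp_rot: [[-0.002, 0.003, -1.0], [1.0, 0.003, -0.002], [0.003, -1.0, -0.003]]
force: [0.1, 0.3, 0.3]
opening: 0.688
```

Emit:
{"method": "jog_arm", "body": {
  "rows": [
    [[-0.04,-0.025,-0.015,0,0,0],[-0.04,0,-0.025,0,0,0],[-0.04,0,-0.025,0,0,0],[-0.04,0,-0.025,0,0,0],[-0.04,0,-0.025,0,0,0],[-0.04,0,-0.025,0,0,0],[-0.04,0,-0.025,0,0,0],[-0.04,0,-0.025,0,0,0]]
  ],
  "jaw": 0.08
}}

```text
time_s: 12.5
position: [0.6657, 0.0761, 0.2542]
tcp_rot: [[-0.0, 0.0, -1.0], [1.0, 0.0, -0.0], [0.0, -1.0, -0.0]]
force: [0.5, 0.5, -0.5]
opening: 0.915
```

Emit:
{"method": "jog_arm", "body": {
  "rows": [
    [[-0.04,0,-0.025,0,0,0],[-0.04,0,0,0,0,0],[0,0,0,0,0,0]]
  ]
}}

```text
time_s: 12.8
position: [0.6907, -0.0082, 0.2536]
tcp_rot: [[0.006, 0.0, -1.0], [1.0, -0.003, 0.006], [-0.003, -1.0, -0.0]]
force: [-0.2, -0.7, -0.7]
opening: 0.922
```

Run:
```python
from h import *
st()
a,d=bot.capture("wrist");save("w4",a)
for c in("wrist","scene"):
    if c!="wrist": bot.capture(c)
    for t in("lift_point","surface_plate","jack","jack_grip","saddle_top","treadle_top","brush_grip","front_foot"):
        for r in bot.landmark_of(c,t): 
            if r["conf"]>.3:print(c,t,r["conf"],np.array(r["xyz"]).round(4),pix(c,r["xyz"]).round())
C=cloud("wrist",d);hsv=cv2.cvtColor(a,cv2.COLOR_RGB2HSV)
m=(hsv[...,1]>150)&(hsv[...,0]>20)&(hsv[...,0]<32)&(C[...,2]>.04)&(C[...,2]<.07)&(C[...,0]>.6)&(C[...,1]>.03)
P=C[m];print("lug",len(P),P.min(0),P.max(0),cv2.minAreaRect((P[:,:2]*1000).astype(np.float32)))
m=((hsv[...,0]<8)|(hsv[...,0]>172))&(hsv[...,1]>150)&(C[...,2]<.02)&(C[...,1]<.03)
P=C[m];print("jackbase",len(P),cv2.minAreaRect((P[:,:2]*1000).astype(np.float32)))
```

```text
t 12.8 p [ 0.6907 -0.0082  0.2536] F [-0.2 -0.7 -0.7] op 80.2
[[0.006, 0.0, -1.0], [1.0, -0.003, 0.006], [-0.003, -1.0, -0.0]] [-10.  35.  71.  -0.  75. -99.]
wrist lift_point 0.88 [0.6427 0.0978 0.0471] [405. 150.]
wrist surface_plate 0.75 [ 0.6526  0.0959 -0.0019] [392. 155.]
wrist surface_plate 0.63 [ 0.7212 -0.1891  0.0062] [196. 203.]
wrist jack 0.64 [ 0.5562 -0.1044 -0.002 ] [247.  82.]
wrist jack_grip 0.59 [ 0.5213 -0.1008  0.0309] [240.  46.]
wrist saddle_top 0.96 [ 0.6199 -0.0899  0.0423] [252. 131.]
wrist front_foot 0.82 [0.6852 0.1944 0.0008] [458. 177.]
wrist front_foot 0.4 [0.5779 0.2768 0.0068] [533.  98.]
scene lift_point 0.82 [0.644  0.0997 0.0478] [368. 206.]
scene surface_plate 0.65 [0.6485 0.1014 0.0026] [368. 213.]
scene jack_grip 0.85 [ 0.5256 -0.1064  0.0282] [390. 268.]
scene saddle_top 0.64 [ 0.6191 -0.0906  0.0477] [407. 244.]
scene treadle_top 0.78 [ 0.4287 -0.1192  0.085 ] [374. 281.]
scene brush_grip 0.72 [0.474  0.4167 0.0415] [272. 182.]
scene brush_grip 0.44 [0.5813 0.2808 0.0042] [320. 194.]
scene front_foot 0.71 [0.6845 0.1931 0.0057] [357. 192.]
lug 833 [0.6281644  0.0749305  0.05622287] [0.65702803 0.13385373 0.06999012] ((642.402099609375, 104.45816040039062), (28.818744659423828, 58.94740676879883), 0.4255855679512024)
jackbase 1828 ((546.6435546875, -96.76566314697266), (174.10671997070312, 58.596492767333984), 8.765271186828613)
```

View pics/w4.png

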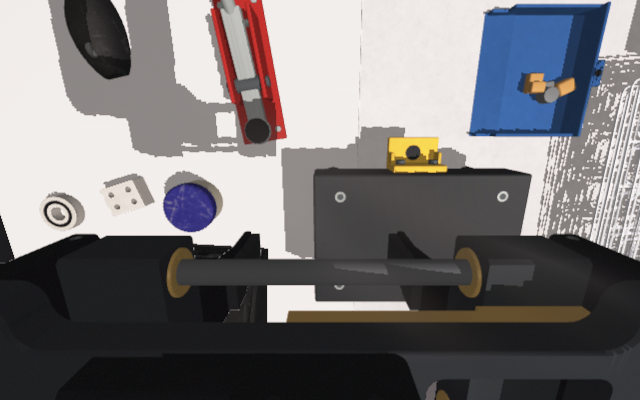

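Run:
```python
from h import *
st()
a,d=bot.capture("wrist");C=cloud("wrist",d)
for t in("lift_point","jack_grip","saddle_top"):
    for r in bot.landmark_of("wrist",t): 
        if r["conf"]>.3:print(t,r["conf"],np.array(r["xyz"]).round(4))
hsv=cv2.cvtColor(a,cv2.COLOR_RGB2HSV)
Y=(hsv[...,1]>150)&(hsv[...,0]>20)&(hsv[...,0]<32)&(C[...,0]>.6)&(C[...,1]>.03)
m=Y&(C[...,2]>.04)&(C[...,2]<.07)
P=C[m];print("lug",len(P),P.min(0),P.max(0),cv2.minAreaRect((P[:,:2]*1000).astype(np.float32)))
ys,xs=np.where(m);bx=(slice(ys.min(),ys.max()+1),slice(xs.min(),xs.max()+1))
k=np.zeros(m.shape,bool);k[bx]=True;k&=(a.max(-1)<70)&(C[...,2]>.05)&(C[...,2]<.062)
print("spot",k.sum(),C[k].mean(0))
m=((hsv[...,0]<8)|(hsv[...,0]>172))&(hsv[...,1]>150)&(C[...,2]<.02)&(C[...,1]<.03)
P=C[m];print("jackbase",len(P),cv2.minAreaRect((P[:,:2]*1000).astype(np.float32)))
# plate edge yaw: left/right & front edge of plate top
q=(abs(C[...,2]-.098)<.006)&(a.max(-1)<90)&(C[...,0]>.6)&(C[...,1]>-.05)&(C[...,1]<.25)&(np.mgrid[:400,:640][0]<230)
P=C[q];E=[P[(abs(P[:,1]-y)<.004)].min(0)[0] for y in np.arange(0.,.2,.02)];print("front edge x",np.round(E,4),P.min(0),P.max(0))
print("slope deg",np.degrees(np.polyfit(np.arange(0.,.2,.02),E,1)[0]))
```

```text
t 13.7 p [ 0.69   -0.0021  0.254 ] F [ 0.5 -1.  -0.2] op 79.5
[[-0.0, -0.0, -1.0], [1.0, 0.0, -0.0], [0.0, -1.0, 0.0]] [ -9.  35.  71.   0.  75. -99.]
lift_point 0.96 [0.6421 0.0983 0.0497]
lift_point 0.46 [ 7.203e-01 -1.873e-01  6.000e-04]
jack_grip 0.93 [ 0.5248 -0.1032  0.0283]
saddle_top 0.89 [ 0.619  -0.0898  0.0436]
lug 796 [0.62936324 0.06864869 0.05542626] [0.65794855 0.12794342 0.06993678] ((643.6687622070312, 98.28895568847656), (59.30659103393555, 28.572998046875), 89.9429931640625)
spot 140 [0.64658981 0.09895163 0.05821058]
jackbase 1841 ((546.5218505859375, -102.62127685546875), (174.34921264648438, 58.46126937866211), 8.3266019821167)
front edge x [0.6653 0.6654 0.6655 0.6655 0.6655 0.6656 0.6658 0.6658 0.6657 0.6658] [ 0.66530674 -0.02080949  0.09308927] [0.72963223 0.21780729 0.10245004]
slope deg 0.15425031980813167
```

Emit:
{"method": "jog_arm", "body": {
  "rows": [
    [[-0.0206,0.02,0.0328,0,0,0],[-0.0206,0.02,0.0328,0,0,0],[-0.0206,0.02,0.0328,0,0,0],[-0.0206,0.02,0.0328,0,0,0],[-0.0206,0.02,0.0328,0,0,0],[0,0.02,0,0,-8.4,0],[0,0.03,0,0,0,0],[0,0.02,0,0,0,0]]
  ],
  "jaw": 0.08
}}

```text
time_s: 14.7
position: [0.5256, -0.1056, 0.083]
tcp_rot: [[-0.145, -0.0, -0.989], [0.989, 0.0, -0.145], [0.0, -1.0, 0.0]]
force: [0.1, 0.6, -0.3]
opening: 0.922
```

Emit:
{"method": "jog_arm", "body": {
  "rows": [
    [[0,0,0,0,0,0],[0,0,0,0,0,0],[0,0,0,0,0,0]]
  ]
}}

```text
time_s: 15.0
position: [0.527, -0.1055, 0.0852]
tcp_rot: [[-0.146, 0.002, -0.989], [0.989, -0.001, -0.146], [-0.001, -1.0, -0.002]]
force: [0.8, -0.1, 0.5]
opening: 0.919
```

Run:
```python
from h import *
st()
for c in("wrist","scene"):
    bot.capture(c)
    for t in("jack_grip","saddle_top","treadle_top"):
        for r in bot.landmark_of(c,t)[:1]: print(c,t,r["conf"],np.array(r["xyz"]).round(4))
```

```text
t 15.0 p [ 0.527  -0.1055  0.0852] F [ 0.8 -0.1  0.5] op 79.9
[[-0.146, 0.002, -0.989], [0.989, -0.001, -0.146], [-0.001, -1.0, -0.002]] [ -23.   37.  102.   -0.   41. -122.]
wrist treadle_top 0.69 [ 0.4287 -0.1175  0.0908]
scene jack_grip 0.69 [ 0.5279 -0.1087  0.0278]
scene saddle_top 0.3 [ 0.7126 -0.2909  0.0013]
scene treadle_top 0.71 [ 0.4271 -0.1194  0.0858]
```

Emit:
{"method": "jog_arm", "body": {
  "rows": [
    [[0,0.025,0,0,0,0],[0,0.02,0,0,0,0],[0,0.012,0,0,0,0],[0,0,0,0,0,0],[0,0,0,0,0,0]]
  ]
}}

```text
time_s: 15.9
position: [0.5262, -0.1052, 0.0271]
tcp_rot: [[-0.146, -0.0, -0.989], [0.989, 0.0, -0.146], [0.0, -1.0, 0.0]]
force: [0.2, 0.4, -0.1]
opening: 0.916
```

Emit:
{"method": "jog_arm", "body": {
  "rows": [
    [[0,0,0,0,0,0],[0,0,0,0,0,0],[0,0,0,0,0,0],[0,0,0,0,0,0],[0,0,0,0,0,0],[0,0,0,0,0,0]]
  ],
  "jaw": 0
}}

```text
time_s: 16.5
position: [0.5262, -0.1054, 0.0273]
tcp_rot: [[-0.146, 0.001, -0.989], [0.989, -0.0, -0.146], [-0.001, -1.0, -0.0]]
force: [-0.7, -0.7, 0.2]
opening: 0.504
```

Emit:
{"method": "jog_arm", "body": {
  "rows": [
    [[0,-0.012,0,0,0,0],[0,-0.018,0,0,2.8,0],[0,-0.015,0,0,2.8,0],[0,0,0,0,2.8,0],[0.01,0,0.004,0,0,0],[0.02,0,0.008,0,0,0],[0.03,0,0.01,0,0,0],[0.035,0,0.01,0,0,0]]
  ]
}}

```text
time_s: 17.3
position: [0.4923, -0.009, 0.0715]
tcp_rot: [[0.001, -0.003, -1.0], [1.0, 0.001, 0.001], [0.001, -1.0, 0.003]]
force: [0.5, -0.1, -7.3]
opening: 0.507
```

Emit:
{"method": "jog_arm", "body": {
  "rows": [
    [[0.035,0,0.008,0,0,0],[0.03,0,0.004,0,0,0],[0.022,0,0,0,0,0],[0.014,0,0,0,0,0],[0.008,0,0,0,0,0],[0,0,0,0,0,0],[0,0,0,0,0,0]]
  ]
}}

```text
time_s: 18.0
position: [0.482, 0.0983, 0.0719]
tcp_rot: [[-0.0, -0.0, -1.0], [1.0, -0.0, -0.0], [-0.0, -1.0, 0.0]]
force: [0.4, -0.3, -7.4]
opening: 0.502
```

Run:
```python
from h import *
st()
for c in("wrist","scene"):
    a,d=bot.capture(c)
    if c=="scene": save("s3",cv2.resize(a[170:310,290:450],(686,600),interpolation=cv2.INTER_CUBIC))
    for t in("jack","jack_grip","saddle_top","treadle_top"):
        for r in bot.landmark_of(c,t)[:1]: print(c,t,r["conf"],np.array(r["xyz"]).round(4))
```

```text
t 18.0 p [0.482  0.0983 0.0719] F [ 0.4 -0.3 -7.4] op 43.7
[[-0.0, -0.0, -1.0], [1.0, -0.0, -0.0], [-0.0, -1.0, 0.0]] [ -1.  36. 109.  -0.  35. -91.]
wrist jack 0.92 [0.5125 0.0966 0.0455]
wrist jack_grip 0.71 [0.4784 0.0994 0.0786]
wrist treadle_top 0.79 [0.3861 0.1009 0.1333]
scene jack 0.57 [0.5126 0.1    0.0414]
scene jack_grip 0.94 [0.484  0.0966 0.0712]
scene saddle_top 0.56 [0.579  0.0994 0.0905]
scene treadle_top 0.6 [0.383  0.0998 0.1293]
```

View pics/s3.png

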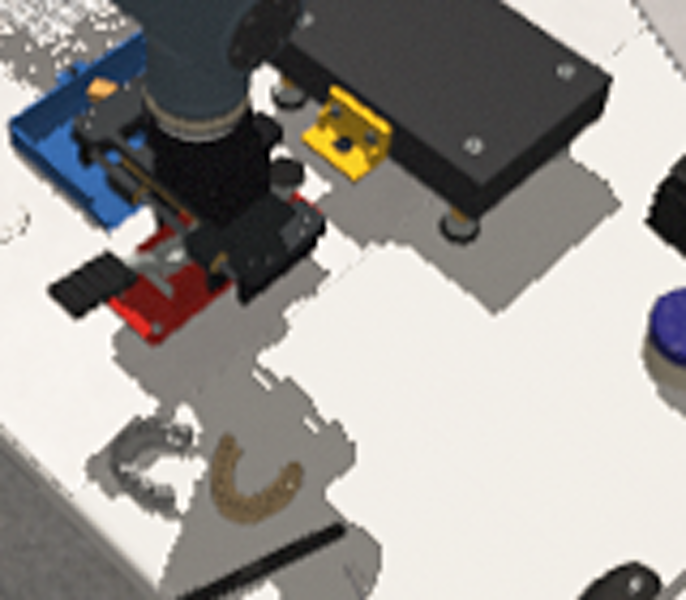

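Emit:
{"method": "jog_arm", "body": {
  "rows": [
    [[0,0.015,0,0,0,0],[0,0.015,0,0,0,0],[0,0.01,0,0,0,0],[0,0,0,0,0,0],[0,0,-0.008,0,0,0],[0,0,-0.012,0,0,0],[0,0,-0.014,0,0,0],[0,0,0,0,0,0]]
  ]
}}

```text
time_s: 19.3
position: [0.5217, 0.0986, 0.0333]
tcp_rot: [[0.0, 0.01, -1.0], [1.0, -0.0, 0.0], [-0.0, -1.0, -0.01]]
force: [0.6, 0.4, -6.4]
opening: 0.504
```

Run:
```python
from h import *
st()
a,d=bot.capture("scene");hs=[]
for t in("jack","jack_grip","saddle_top","treadle_top","lift_point"):
        for r in bot.landmark_of("scene",t)[:1]: print(t,r["conf"],np.array(r["xyz"]).round(4))
C=cloud("scene",d);x,y=C[...,0],C[...,1]
m=(abs(y-.0985)<.006)&(x>.58)&(x<.66);P=C[m];P=P[P[:,0].argsort()];print(P[::3].round(4))
```

```text
t 19.3 p [0.5217 0.0986 0.0333] F [ 0.6  0.4 -6.4] op 43.8
[[0.0, 0.01, -1.0], [1.0, -0.0, 0.0], [-0.0, -1.0, -0.01]] [ -1.  42. 104.  -0.  34. -91.]
jack 0.63 [0.5528 0.1032 0.0037]
jack_grip 0.95 [0.5214 0.0951 0.0343]
saddle_top 0.4 [0.6159 0.0965 0.0551]
treadle_top 0.71 [0.4216 0.098  0.0898]
lift_point 0.98 [0.6466 0.0984 0.0468]
[[ 0.6037  0.0962  0.0462]
 [ 0.6083  0.0961  0.0478]
 [ 0.6122  0.0997  0.0465]
 [ 0.6145  0.0929  0.0507]
 [ 0.6171  0.1002  0.0526]
 [ 0.6205  0.1034  0.0522]
 [ 0.6244  0.0943  0.0127]
 [ 0.6265  0.0949  0.0494]
 [ 0.628   0.1018  0.0582]
 [ 0.6298  0.0932  0.0481]
 [ 0.6326  0.1007  0.0497]
 [ 0.6337  0.0978  0.0569]
 [ 0.6384  0.0977  0.0584]
 [ 0.6404  0.0942  0.0041]
 [ 0.6409  0.1045  0.0555]
 [ 0.6454  0.0987  0.0012]
 [ 0.6474  0.0959  0.002 ]
 [ 0.6491  0.1034  0.0604]
 [ 0.6502  0.1029 -0.0014]
 [ 0.6537  0.1013 -0.003 ]
 [ 0.6557  0.1042  0.0542]
 [ 0.6562  0.0993  0.0025]
 [ 0.6577  0.102   0.0599]
 [ 0.6588  0.0955  0.0754]
 [ 0.6594  0.1016  0.0854]
 [ 0.6595  0.1029  0.0522]]
```

Emit:
{"method": "jog_arm", "body": {
  "rows": [
    [[0,0.002,0,0,0,0],[0,0,0,0,0,0],[0,0,-0.006,0,0,0],[0,0,-0.01,0,0,0],[0,0,-0.009,0,0,0],[0,0,-0.005,0,0,0],[0,0,0,0,0,0],[0,0,0,0,0,0]]
  ]
}}

```text
time_s: 20.4
position: [0.5456, 0.0989, 0.0299]
tcp_rot: [[-0.0, -0.001, -1.0], [1.0, 0.0, -0.0], [0.0, -1.0, 0.001]]
force: [-0.5, 0.0, -8.4]
opening: 0.507
```

Emit:
{"method": "jog_arm", "body": {
  "rows": [
    [[0,0.001,0,0,0,0],[0,0.0008,0,0,0,0],[0,0,0,0,0,0]]
  ]
}}

```text
time_s: 20.7
position: [0.5452, 0.0989, 0.0289]
tcp_rot: [[-0.0, -0.001, -1.0], [1.0, -0.0, -0.0], [-0.0, -1.0, 0.001]]
force: [-3.1, 0.0, 1.4]
opening: 0.498
```

Run:
```python
from h import *
st()
for c in ("scene","top"):
    a,d=bot.capture(c)
    if c=="scene": save("s4",cv2.resize(a[190:270,320:420],(750,600),interpolation=cv2.INTER_CUBIC))
    for t in("jack","jack_grip","saddle_top","treadle_top","lift_point","front_foot"):
        for r in bot.landmark_of(c,t)[:1]: print(c,t,r["conf"],np.array(r["xyz"]).round(4))
```

```text
t 20.7 p [0.5452 0.0989 0.0289] F [-3.1  0.   1.4] op 43.3
[[-0.0, -0.001, -1.0], [1.0, -0.0, -0.0], [-0.0, -1.0, 0.001]] [ -1.  43. 100.  -0.  37. -91.]
scene jack 0.82 [ 0.5781  0.1015 -0.0006]
scene jack_grip 0.94 [0.5451 0.0979 0.0296]
scene treadle_top 0.5 [0.4429 0.0994 0.0871]
scene lift_point 0.81 [0.6502 0.1003 0.0476]
top front_foot 0.65 [0.6914 0.1961 0.0009]
```

View pics/s4.png

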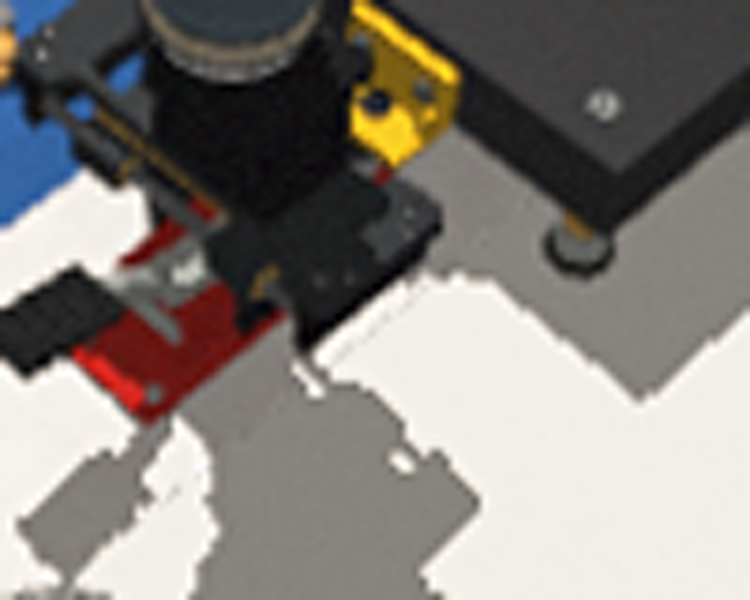

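Emit:
{"method": "jog_arm", "body": {
  "rows": [
    [[0,-0.0018,0,0,0,0],[0,0,-0.0032,0,0,0],[0,0,-0.003,0,0,0],[0,0,0,0,0,0],[0,0.001,0,0,0,0],[0,0.0006,0,0,0,0],[0,0,0,0,0,0]]
  ]
}}

```text
time_s: 22.1
position: [0.5527, 0.0988, 0.0289]
tcp_rot: [[-0.0, 0.001, -1.0], [1.0, -0.0, -0.0], [-0.0, -1.0, -0.001]]
force: [0.7, 0.1, -2.8]
opening: 0.508
```

Emit:
{"method": "jog_arm", "body": {
  "rows": [
    [[0,0,0,0,0,0],[0,0,0,0,0,0],[0,0,0,0,0,0],[0,-0.015,0,0,0,0],[0,-0.035,0,0,0,0],[0,-0.04,0,0,0,0],[0,-0.02,0.02,0,0,0],[0,0,0.03,0,0,0]]
  ],
  "jaw": 0.06
}}

```text
time_s: 22.9
position: [0.5064, 0.0987, 0.143]
tcp_rot: [[-0.0, 0.012, -1.0], [1.0, -0.0, -0.0], [-0.0, -1.0, -0.012]]
force: [-0.2, -0.2, -0.9]
opening: 0.693
```

Emit:
{"method": "jog_arm", "body": {
  "rows": [
    [[0,0,0.03,0,0,0],[0,0,0.0195,0,0,0],[0,0,0,0,0,0],[0,0,0,0,0,0],[0,0,0,0,0,0]]
  ],
  "jaw": 0
}}

```text
time_s: 23.4
position: [0.4551, 0.0987, 0.1391]
tcp_rot: [[0.0, 0.004, -1.0], [1.0, -0.0, 0.0], [-0.0, -1.0, -0.004]]
force: [0.8, -0.8, -0.3]
opening: 0.32
```

Run:
```python
from h import *
st()
for c in ("wrist","scene","top"):
    a,d=bot.capture(c)
    if c=="scene": save("s5",cv2.resize(a[190:270,320:420],(750,600),interpolation=cv2.INTER_CUBIC))
    for t in("jack","jack_grip","saddle_top","treadle_top","lift_point","front_foot"):
        for r in bot.landmark_of(c,t)[:1]: print(c,t,r["conf"],np.array(r["xyz"]).round(4))
    hsv=cv2.cvtColor(a,cv2.COLOR_RGB2HSV);C=cloud(c,d)
    m=((hsv[...,0]<8)|(hsv[...,0]>172))&(hsv[...,1]>150)&(C[...,2]<.02)&(C[...,2]>-.02)&(C[...,1]>.03)&(C[...,1]<.16)
    P=C[m];print(c,"base",len(P),cv2.minAreaRect((P[:,:2]*1000).astype(np.float32)))
```

```text
t 23.4 p [0.4551 0.0987 0.1391] F [ 0.8 -0.8 -0.3] op 27.9
[[0.0, 0.004, -1.0], [1.0, -0.0, 0.0], [-0.0, -1.0, -0.004]] [ -2.  27. 110.  -0.  42. -92.]
wrist jack 0.83 [0.5816 0.0951 0.0028]
wrist jack_grip 0.89 [0.5485 0.0993 0.0315]
wrist saddle_top 0.22 [ 0.4017 -0.0467  0.0015]
wrist treadle_top 0.91 [0.4543 0.0969 0.0912]
wrist front_foot 0.49 [0.5817 0.0991 0.0041]
wrist base 421 ((531.1771850585938, 98.52006530761719), (102.72103118896484, 58.073631286621094), 0.1170089915394783)
scene jack 0.7 [ 0.5829  0.1033 -0.004 ]
scene jack_grip 0.69 [0.5516 0.0954 0.0298]
scene treadle_top 0.6 [0.4542 0.0962 0.0886]
scene lift_point 0.94 [0.6458 0.0977 0.05  ]
scene front_foot 0.88 [0.6867 0.1964 0.0016]
scene base 278 ((570.954833984375, 96.54566955566406), (178.10450744628906, 60.17387390136719), 2.7333121299743652)
top front_foot 0.82 [0.6888 0.1964 0.0021]
top base 0 ((0.0, 0.0), (0.0, 0.0), 0.0)
```

View pics/s5.png

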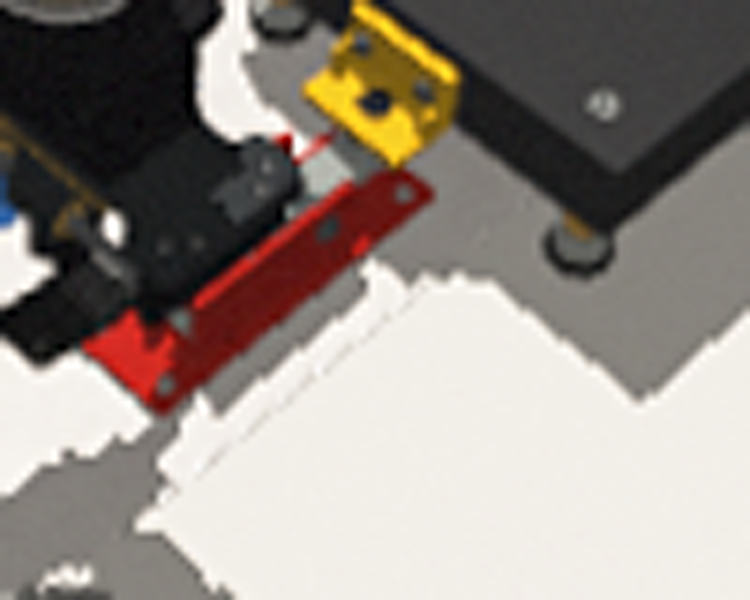

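Emit:
{"method": "jog_arm", "body": {
  "rows": [
    [[0,0.01,0,0,0,0],[0,0.015,0,0,0,0],[0,0.008,0,0,0,0],[0,0.002,0,0,0,0],[0,0,0,0,0,0]]
  ],
  "jaw": 0
}}

```text
time_s: 24.95
position: [0.4519, 0.0989, 0.103]
tcp_rot: [[-0.0, -0.002, -1.0], [1.0, -0.0, -0.0], [-0.0, -1.0, 0.002]]
force: [-1.3, -0.1, 3.1]
opening: 0.007
```

Emit:
{"method": "jog_arm", "body": {
  "rows": [
    [[0,0.004,0.0013,0,0,0],[0,0.004,0.0013,0,0,0],[0,0.004,0.0013,0,0,0],[0,0.004,0.001,0,0,0],[0,0.004,0.001,0,0,0],[0,0.004,0.001,0,0,0],[0,0,0,0,0,0]]
  ]
}}

```text
time_s: 25.65
position: [0.4462, 0.0989, 0.0798]
tcp_rot: [[-0.0, 0.001, -1.0], [1.0, 0.0, -0.0], [0.0, -1.0, -0.001]]
force: [-2.2, 0.7, 11.1]
opening: 0.009
```

Emit:
{"method": "jog_arm", "body": {
  "rows": [
    [[0,0.004,0.0007,0,0,0],[0,0.004,0.0006,0,0,0],[0,0.004,0.0005,0,0,0],[0,0.004,0.0003,0,0,0],[0,0.004,0.0002,0,0,0],[0,0.004,0.0001,0,0,0],[0,0.002,0,0,0,0],[0,0,0,0,0,0]]
  ]
}}

```text
time_s: 26.45
position: [0.4432, 0.0989, 0.054]
tcp_rot: [[-0.0, 0.0, -1.0], [1.0, -0.0, -0.0], [-0.0, -1.0, -0.0]]
force: [-3.4, 0.5, 12.2]
opening: 0.008
```

Run:
```python
from h import *
st()
for c in ("scene","top"):
    a,d=bot.capture(c)
    for t in("jack","treadle_top","lift_point","front_foot"):
        for r in bot.landmark_of(c,t)[:1]: print(c,t,r["conf"],np.array(r["xyz"]).round(4))
```

```text
t 26.45 p [0.4432 0.0989 0.054 ] F [-3.4  0.5 12.2] op 0.7
[[-0.0, 0.0, -1.0], [1.0, -0.0, -0.0], [-0.0, -1.0, -0.0]] [ -2.  37. 115.  -0.  29. -92.]
scene jack 0.96 [ 5.852e-01  1.031e-01 -4.000e-04]
scene treadle_top 0.61 [0.4428 0.0953 0.0363]
scene lift_point 0.64 [0.6484 0.0985 0.0612]
scene front_foot 0.87 [0.684  0.1934 0.0098]
top treadle_top 0.54 [ 0.7204 -0.1904  0.001 ]
top lift_point 0.3 [ 0.7175 -0.1917 -0.0008]
top front_foot 0.67 [0.6914 0.1951 0.0131]
```

Emit:
{"method": "jog_arm", "body": {
  "rows": [
    [[0,0.001,0,0,0,0],[0,0.001,0,0,0,0],[0,0.001,0,0,0,0],[0,0,0,0,0,0]]
  ]
}}

```text
time_s: 27.35
position: [0.4431, 0.0989, 0.0528]
tcp_rot: [[-0.0, 0.002, -1.0], [1.0, -0.0, -0.0], [-0.0, -1.0, -0.002]]
force: [-5.2, -0.6, 31.4]
opening: 0.007
```

Emit:
{"method": "jog_arm", "body": {
  "rows": [
    [[0,-0.003,0,0,0,0],[0,-0.003,0,0,0,0],[0,-0.003,-0.0002,0,0,0],[0,-0.003,-0.0003,0,0,0],[0,-0.003,-0.0003,0,0,0],[0,-0.003,-0.0004,0,0,0],[0,-0.003,-0.0005,0,0,0],[0,-0.003,-0.0005,0,0,0]]
  ]
}}

```text
time_s: 28.15
position: [0.4453, 0.0989, 0.075]
tcp_rot: [[-0.0, -0.0, -1.0], [1.0, -0.0, -0.0], [-0.0, -1.0, 0.0]]
force: [-1.9, 0.4, 9.2]
opening: 0.004
```

Emit:
{"method": "jog_arm", "body": {
  "rows": [
    [[0,-0.003,-0.0006,0,0,0],[0,-0.003,-0.0006,0,0,0],[0,-0.003,-0.0007,0,0,0],[0,-0.003,-0.0007,0,0,0],[0,-0.003,-0.0008,0,0,0],[0,-0.003,-0.0008,0,0,0],[0,-0.003,-0.0009,0,0,0],[0,-0.003,-0.001,0,0,0]]
  ]
}}

```text
time_s: 28.95
position: [0.4515, 0.0989, 0.0985]
tcp_rot: [[-0.0, -0.001, -1.0], [1.0, 0.0, -0.0], [0.0, -1.0, 0.001]]
force: [-0.7, -0.1, 2.7]
opening: 0.007
```

Emit:
{"method": "jog_arm", "body": {
  "rows": [
    [[0,-0.003,-0.001,0,0,0],[0,-0.003,-0.001,0,0,0],[0,-0.003,-0.001,0,0,0],[0,-0.003,0,0,0,0],[0,-0.004,0,0,0,0],[0,-0.008,0,0,0,0],[0,0,0,0,0,0],[0,0,0,0,0,0]]
  ]
}}

```text
time_s: 29.75
position: [0.4549, 0.0989, 0.1228]
tcp_rot: [[-0.0, 0.001, -1.0], [1.0, -0.0, -0.0], [-0.0, -1.0, -0.001]]
force: [0.3, -0.3, -0.1]
opening: 0.005
```

Run:
```python
from h import *
st()
for c in ("wrist","scene","top"):
    a,d=bot.capture(c)
    for t in("jack","jack_grip","treadle_top","lift_point","front_foot"):
        for r in bot.landmark_of(c,t)[:1]: print(c,t,r["conf"],np.array(r["xyz"]).round(4))
```

```text
t 29.75 p [0.4549 0.0989 0.1228] F [ 0.3 -0.3 -0.1] op 0.4
[[-0.0, 0.001, -1.0], [1.0, -0.0, -0.0], [-0.0, -1.0, -0.001]] [ -2.  29. 111.  -0.  40. -92.]
wrist treadle_top 0.65 [0.4553 0.1011 0.0936]
wrist front_foot 0.21 [0.3868 0.2668 0.0041]
scene jack 0.94 [ 5.823e-01  1.030e-01 -4.000e-04]
scene jack_grip 0.84 [0.5517 0.0971 0.0306]
scene treadle_top 0.75 [0.4524 0.0979 0.0848]
scene lift_point 0.58 [0.6457 0.0989 0.0522]
scene front_foot 0.56 [0.6839 0.1954 0.002 ]
top jack 0.55 [ 0.708  -0.2892  0.002 ]
top lift_point 0.47 [0.4793 0.4164 0.0388]
top front_foot 0.84 [0.6909 0.192  0.003 ]
```

Emit:
{"method": "jog_arm", "body": {
  "rows": [
    [[0,0.01,0.001,0,0,0],[0,0.007,0.001,0,0,0],[0,0.003,0,0,0,0],[0,0.004,0.0013,0,0,0],[0,0.004,0.0013,0,0,0],[0,0.004,0.0011,0,0,0],[0,0.004,0.001,0,0,0],[0,0.004,0.001,0,0,0]]
  ]
}}

```text
time_s: 31.45
position: [0.4465, 0.0989, 0.0827]
tcp_rot: [[-0.0, -0.001, -1.0], [1.0, -0.0, -0.0], [-0.0, -1.0, 0.001]]
force: [-3.1, -0.2, 10.6]
opening: 0.005
```

Emit:
{"method": "jog_arm", "body": {
  "rows": [
    [[0,0.004,0.001,0,0,0],[0,0.004,0.0007,0,0,0],[0,0.004,0.0006,0,0,0],[0,0.004,0.0005,0,0,0],[0,0.004,0.0003,0,0,0],[0,0.004,0.0002,0,0,0],[0,0.003,0,0,0,0],[0,0.002,0,0,0,0]]
  ]
}}

```text
time_s: 32.25
position: [0.4428, 0.0989, 0.0539]
tcp_rot: [[-0.0, -0.001, -1.0], [1.0, -0.0, -0.0], [-0.0, -1.0, 0.001]]
force: [-3.8, -0.2, 14.9]
opening: 0.008
```

Emit:
{"method": "jog_arm", "body": {
  "rows": [
    [[0,0.001,0,0,0,0],[0,0.001,0,0,0,0],[0,0,0,0,0,0],[0,0,0,0,0,0]]
  ]
}}

```text
time_s: 32.65
position: [0.4428, 0.0989, 0.0532]
tcp_rot: [[-0.0, -0.0, -1.0], [1.0, -0.0, -0.0], [-0.0, -1.0, 0.0]]
force: [-5.7, -0.7, 23.8]
opening: 0.007
```

Emit:
{"method": "jog_arm", "body": {
  "rows": [
    [[0,0.0006,0,0,0,0],[0,0,0,0,0,0],[0,0,0,0,0,0],[0,0,0,0,0,0]]
  ]
}}

```text
time_s: 33.05
position: [0.4428, 0.0989, 0.053]
tcp_rot: [[-0.0, 0.0, -1.0], [1.0, -0.0, -0.0], [-0.0, -1.0, -0.0]]
force: [-7.1, -1.0, 28.3]
opening: 0.001
```

Run:
```python
from h import *
st()
for c in ("scene","top"):
    a,d=bot.capture(c)
    if c=="scene": save("s6",cv2.resize(a[140:290,230:440],(800,571),interpolation=cv2.INTER_CUBIC))
    for t in("jack","jack_grip","treadle_top","lift_point","front_foot","stub_1","brush_grip"):
        for r in bot.landmark_of(c,t)[:4]:
            if r["conf"]>.3: print(c,t,r["conf"],np.array(r["xyz"]).round(4))
```

```text
t 33.05 p [0.4428 0.0989 0.053 ] F [-7.1 -1.  28.3] op 0.1
[[-0.0, 0.0, -1.0], [1.0, -0.0, -0.0], [-0.0, -1.0, -0.0]] [ -2.  37. 115.  -0.  28. -92.]
scene jack 0.96 [5.864e-01 1.014e-01 4.000e-04]
scene jack_grip 0.69 [0.3624 0.0231 0.0027]
scene jack_grip 0.67 [0.5523 0.0984 0.0295]
scene treadle_top 0.59 [0.446  0.0989 0.0335]
scene lift_point 0.74 [0.6475 0.0981 0.064 ]
scene front_foot 0.64 [0.6843 0.1927 0.0119]
scene brush_grip 0.95 [0.4764 0.4185 0.0434]
top treadle_top 0.41 [ 7.201e-01 -1.897e-01  5.000e-04]
top lift_point 0.69 [0.387  0.272  0.0047]
top front_foot 0.56 [0.6881 0.1947 0.012 ]
top stub_1 0.58 [0.5677 0.3023 0.0069]
top stub_1 0.46 [0.5787 0.2837 0.0049]
top stub_1 0.41 [0.5673 0.2623 0.0065]
top brush_grip 0.63 [0.4755 0.4164 0.0381]
```

View pics/s6.png

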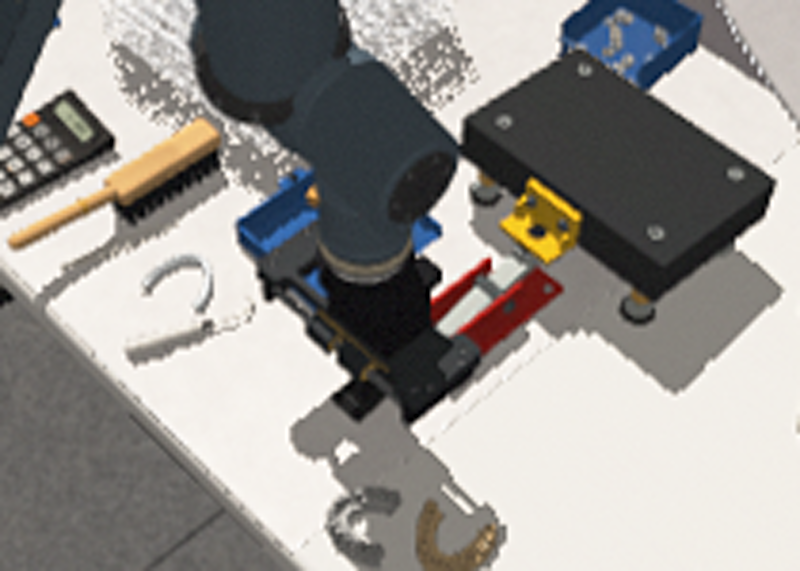

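The scene shows the plate raised at the lug (540,230) and the jack lined up under it. The treadle is held down at (360,395), the brush stands on the free mat at (165,175), and the bystanders have not moved. I'm handing in now.

```bash
python3 -c "
from h import *
st();print(bot.hand_in())"
```

```text
t 33.85 p [0.4428 0.0989 0.053 ] F [-6.7 -0.4 28.7] op 0.6
[[-0.0, 0.0, -1.0], [1.0, -0.0, -0.0], [-0.0, -1.0, -0.0]] [ -2.  37. 115.  -0.  28. -92.]
the job is handed in; nothing more can be done
None
```

The job is done and handed in at 33.9 s, with the gripper holding the treadle fully down and the plate's front feet off the bench.

**What I did:** I took the brush from the pan nearest the base and swept the three cut-offs into it. I set the brush down at about (0.475, 0.418). I then stood the jack flat with its saddle at about (0.647, 0.099), against a lug spot measured at (0.647, 0.0985). One full pump, eased back until the treadle was right up and the plate down, was followed by the final press.

**Last checks:**
- **Treadle:** it is at its stop, with about 28 N on the fingertips.
- **Front foot:** it reads about 12 mm up, against about 11 mm expected, and the lug is clearly raised.
- **Jack:** its position agrees with the placing to within about 4 mm, which is the detectors' accuracy. The fingertips also show about 7 N of sideways force along the jack, but the jack did not visibly move.
- **Cut-offs:** all three were detected in the pan.
- **Brush and bystanders:** the brush is standing on the mat. The things in view had not visibly moved.

**Disagreements:** the networks gave some low-confidence false hits, such as the lift point and treadle in the top view, which I disregarded. The saddle under the lug is hidden from the cameras, so its centring is worked out from the grip and the jack's base, good to about 2–3 mm.

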